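# Clip the hook-tailed wrench onto its tether ring

## Task

Put the red-gripped adjustable wrench on its tether: push its snap hook onto the front bar of the sliding steel ring until the ring fetches up and the gate flicks shut behind the bar. Then pull the wrench back until the ring fetches up the other way, and hold a moderate pull (about 8 to 15 N) for a moment to prove that the hook holds, never loading the ring with more than 25 N. Lay the wrench down, still clipped, let go, and leave the other things on the bench where they are.

Things in the scene. Friction and masses are not known exactly. Their poses are not given: they have to be found in the camera images.
- wrench: Loose adjustable wrench, 260 mm long, 0.27 to 0.42 kg, lying flat, with red grip and a steel snap hook on its tail. Origin: underside of the red grip, near the centre of mass; x points along the wrench to the hook, z up. Red grip (hold here): x -45 to 35 mm, 24 mm wide in y, 22 mm high. Neck x 33 to 59 mm, 14 mm wide. Jaw head x -93 to -149 mm, 38 mm wide.
- hook_mouth (a point): Middle of the hook's mouth, on the shut gate: 106 mm ahead of the wrench's origin, 11 mm above the underside; axes as the wrench. The hook is a flat U of 9 mm round bar open towards +x: prongs at y = -17.5 and +17.5 mm (26 mm clear between), round ends 4.5 mm past the mouth, inner bottom of the U 41.5 mm behind it. The orange gate closes the mouth.
- gate (a joint): Orange sprung gate, rad: 0 shut, to 1.45 swung into the U. A rod 5 mm thick, 27.5 mm long, hinged at the prong y = -17.5 mm (hinge 14.5 mm off the middle line); the free end is at the prong y = +17.5. Takes about 3 N to start, up to about 7 N to pass. The bar passes the free end 20 to 32 mm inside the mouth (deeper if nearer the hinge); then the gate flicks shut.
- anchor: Yellow fixed tether anchor on the bench: base plate 230 x 70 x 8 mm with an upright block 36 mm high at its far end, and the sliding ring on top. Origin: on the bench, on the plate's middle line, 100 mm behind its front edge. x points from the front edge to the block: the direction in which to push the hook on.
- ring_bar (a point): Middle (45 mm above the bench) of the front upright bar of the steel ring: 8 mm round, from 17 mm (top of its dark foot, 30 mm wide) to 66 mm up. The ring, an 82 mm high loop in the anchor's x-z plane, slides along its x with 1 N of friction through 36 mm of free play; where in it the ring starts cannot be seen. Both ends are rubber (2.5 N/mm). Back upright 56 mm farther. Axes as the anchor.
- spanner: Bystander: plain steel spanner without hook, 210 mm long. Origin: middle of its underside.
- tape: Bystander: blue roll of tape, 100 mm across, 45 mm high. Origin: centre of its underside.
- valve: Bystander: brass radiator valve with white cap, 66 mm long, 61 mm high. Origin: centre of its underside.
- screwdriver: Bystander: screwdriver lying flat. Origin: on its axis line, underside.
- paste: Bystander: jar of jointing paste with red cap, 70 mm across, 80 mm high. Origin: centre of its underside.

How it is judged:
By the outcome, as a careful person would: the job done as asked, in the order asked, and still so for the second after the job is handed in, with the robot touching nothing.
It also fails if it takes over 54 s, if anything falls off the work surface, if the arm or the gripper's body presses on something with over 40 N, if the wrist force passes 120 N, or if a joint passes its speed limit or range.

## Robot

A 6-joint arm with a two-finger parallel gripper is mounted at the origin on the work surface. World frame = base frame: x ahead of the robot, y to its left, z up, the work surface at z = 0. Lengths are in m, angles in rad, forces in N, time in s.
With the tool pointing down it reaches from about 0.275 to 1 m from the base axis. Payload 8.4 kg.
Tool frame: the origin (TCP) lies on the front face of the gripper's body, between the roots of the fingers; the fingertips stand 73 mm ahead of it and the grasp point (between the pads) lies 54 mm ahead of it (robot.tcp_to_tips is the distance from the TCP to the fingertips, in m); x points along the fingers, y is the direction in which the jaws open and shut, and the axes are right-handed (so a half turn about x gives the same grasp; the last joint's range is limited). The gripper opens to 85 mm and grips with 20 to 120 N. Pads are 22 mm wide; open, the fingers measure 114 mm over their backs; the gripper's body (76 mm by 85 mm) begins 54 mm behind the grasp point. The pads swing forward as they close: fully open they stand 13 mm farther back than shut.
Start: joints at [1.196, 0.353, 1.633, -0, 1.155, -0.002], TCP at [0.228, 0.582, 0.304] pointing down, gripper open.
Joint ranges: [-2.63, 2.63], [-0.92, 2.1], [0.06, 2.66], [-1.3, 4.44], [0, 2.69], [-3.02, 3.02]. Speed limits (rad/s): [2.22, 2.22, 2.79, 3.14, 3.14, 3.14].

## Interface

Orientations are given as a 3x3 rotation matrix whose columns are the frame's x, y, z axes.
In Python, from cell import robot gives the robot as it stands. Calls block until the motion is done:
- robot.move_pose(position, orientation): joint-space move of the TCP to a pose.
- robot.servo_line(position, speed=0.15, orientation=None, contact_N=None): straight line of the TCP; orientation=None keeps the orientation; speed is the mean speed in m/s. With contact_N (N) it stops when the force on the tool has changed by that much, and returns True; else False.
- robot.movej(angles): joint-space move.
- robot.command_gripper(opening, squeeze=None): finger opening in m; squeeze is the grip in N (None keeps the last); returns when the fingers have stopped.
- robot.sleep(seconds).
- robot.ik(position, orientation): joint angles nearest the present ones, or None.
- robot.snapshot(name): name is "scene" or "side" or "wrist"; returns a dict with "frame" (480x640x3 uint8, blue, green, red), "intrinsics" (3x3 intrinsics, pixels), "T" (4x4, takes a point from camera to world coordinates); the wrist camera has in their place "tool_from_camera" (4x4, takes a point from camera to tool coordinates, whose origin is the TCP and whose axes are the tool frame's). Camera axes: x right, y down, z forward; pixel columns grow to the right and rows downward; lengths in m; the calibration is good to about 2 mm. A picture is of the moment at which its call begins: read the wrist's pose just before it. There is no depth.
A pose or a line that the arm cannot do raises robot.Unreachable and nothing moves.
- robot.hand_in(): hands the job in, once; it reports no verdict.
Readings, each from a call of its own:
- robot.current_time(): time.
- robot.current_joints(): joint angles.
- robot.current_joint_velocities(): joint speeds.
- robot.current_joint_torque(): joint torques, N m.
- robot.current_position(): TCP position.
- robot.current_tool_rot(): TCP orientation.
- robot.current_ft_force(): force on the tool from outside, world axes, zero at the start.
- robot.current_moment(): the same for the moment, N m.
- robot.current_width(): finger opening in m.
Only numpy, scipy, OpenCV 4.12 (cv2) and the standard library are available. Lean on these libraries where they do the work, as an engineer would, in place of code of your own. Each camera call takes 0.05 s, during which the arm holds its last target.

## Working session

There is one attempt and no reset: what is moved stays moved. The work goes in short steps, each a Python script; the robot and the scene stay as the last script left them, time stands still between calls to the robot, and variables do not carry over. Pictures are saved under pics/ and viewed, and the job is handed in when it is done.

```bash
ls; mkdir -p pics
python3 - <<'E'
from cell import robot
import cv2
print(robot.current_time())
for n in ("scene","side","wrist"):
    s=robot.snapshot(n); cv2.imwrite(f"pics/{n}0.png",s["frame"])
    print(n,s["intrinsics"].tolist() if hasattr(s["intrinsics"],'tolist') else s["intrinsics"]); print(s.get("T",s.get("tool_from_camera")))
print(robot.current_time(),robot.tcp_to_tips)
E
```

```text
pics
0.0
scene [[556.3115101594699, 0.0, 321.19934633020864], [0.0, 556.3115101594699, 248.53049251733654], [0.0, 0.0, 1.0]]
[[-0.00482148  0.62314217 -0.78209372  1.45561321]
 [ 0.99972866 -0.01482023 -0.01797135 -0.08296342]
 [-0.02278951 -0.78196815 -0.62290163  0.7318627 ]
 [ 0.          0.          0.          1.        ]]
side [[491.88411356949655, 0.0, 318.46750855678135], [0.0, 491.88411356949655, 238.61545372324096], [0.0, 0.0, 1.0]]
[[-0.80096763 -0.47087626  0.36976533  0.30511497]
 [-0.59853929  0.61512836 -0.51319375  0.33107587]
 [ 0.01419761 -0.63237066 -0.77453585  0.71101017]
 [ 0.          0.          0.          1.        ]]
wrist [[352.440287931537, 0.0, 311.57858489659293], [0.0, 352.440287931537, 236.7704081291423], [0.0, 0.0, 1.0]]
[[-3.77701199e-04 -2.74757822e-01  9.61513389e-01 -6.89694928e-02]
 [ 9.99999890e-01 -3.70290827e-04  2.87006775e-04  7.98127991e-04]
 [ 2.77182231e-04  9.61513391e-01  2.74757932e-01 -6.92139987e-02]
 [ 0.00000000e+00  0.00000000e+00  0.00000000e+00  1.00000000e+00]]
0.15 0.0726
```

View pics/scene0.png

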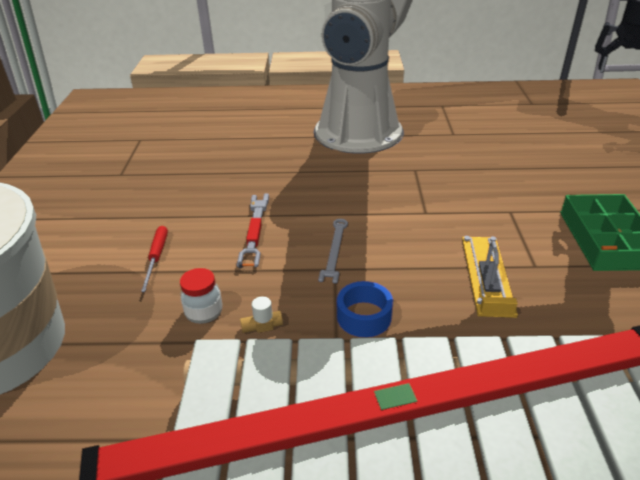

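View pics/side0.png

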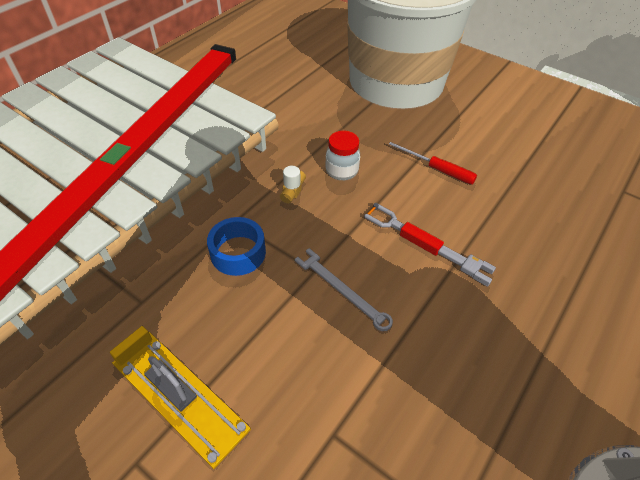

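View pics/wrist0.png

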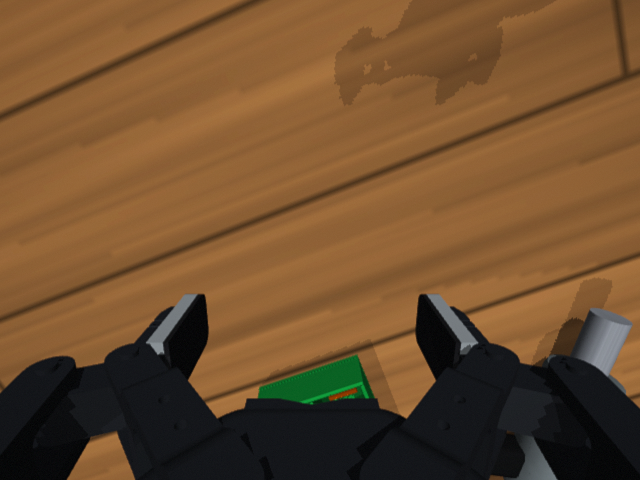

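The scene view shows the wrench grip at about (254,232) with its hook at (249,262), and the anchor at about (490,275) with its block at (493,308). In the side view the hook is at (380,215), the grip at (421,237) and the anchor at (180,395).

Run:
```python
import cv2
a=cv2.imread("pics/scene0.png"); b=cv2.imread("pics/side0.png")
def c(im,x,y,w,h,n,f): cv2.imwrite(n,cv2.resize(im[y:y+h,x:x+w],None,fx=f,fy=f,interpolation=cv2.INTER_CUBIC))
c(a,220,185,80,100,"pics/c1.png",6)   
c(a,440,220,100,100,"pics/c2.png",6)
c(b,350,190,160,110,"pics/c3.png",5)
c(b,100,315,160,160,"pics/c4.png",4)
```

```text
(no output)
```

View pics/c1.png

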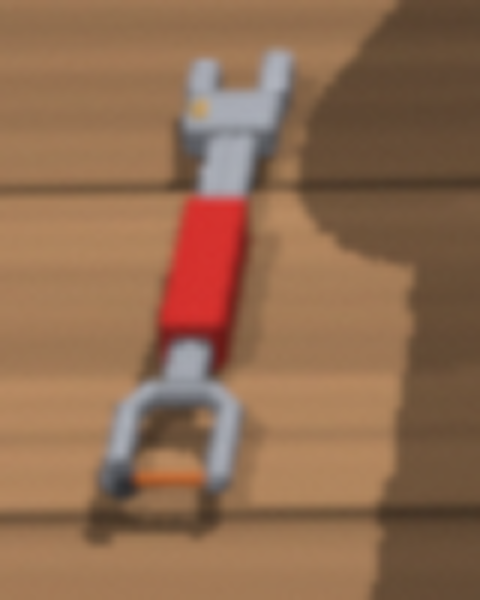

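View pics/c2.png

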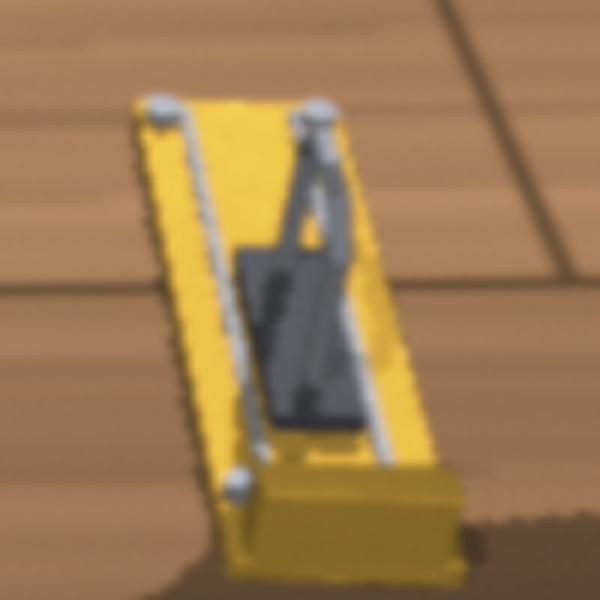

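View pics/c3.png

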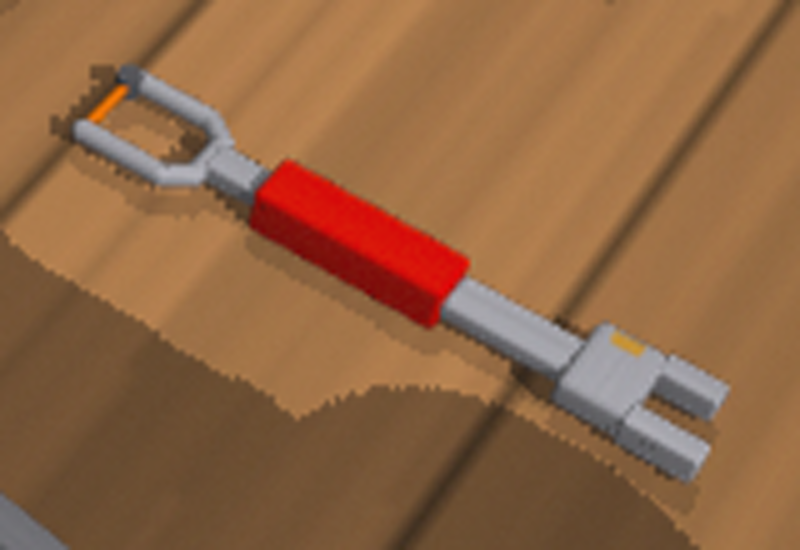

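View pics/c4.png

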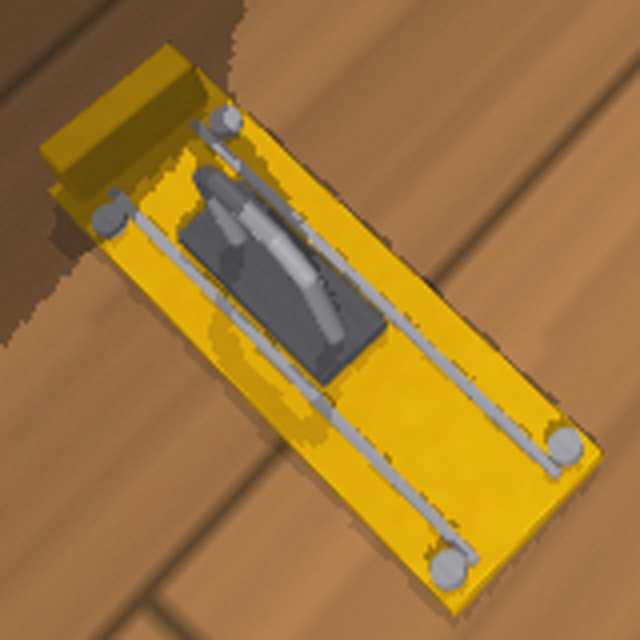

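```bash
cat > h.py <<'E'
import numpy as np
CAM={"scene":(np.array([[556.3115101594699,0,321.19934633020864],[0,556.3115101594699,248.53049251733654],[0,0,1]]),
np.array([[-0.00482148,0.62314217,-0.78209372,1.45561321],[0.99972866,-0.01482023,-0.01797135,-0.08296342],[-0.02278951,-0.78196815,-0.62290163,0.7318627],[0,0,0,1]])),
"side":(np.array([[491.88411356949655,0,318.46750855678135],[0,491.88411356949655,238.61545372324096],[0,0,1]]),
np.array([[-0.80096763,-0.47087626,0.36976533,0.30511497],[-0.59853929,0.61512836,-0.51319375,0.33107587],[0.01419761,-0.63237066,-0.77453585,0.71101017],[0,0,0,1]]))}
def proj(K,T,p):
    q=T[:3,:3].T@(np.asarray(p)-T[:3,3]); q=K@q; return q[:2]/q[2]
def onplane(K,T,uv,z):
    d=T[:3,:3]@np.linalg.solve(K,[uv[0],uv[1],1]); o=T[:3,3]; return o+d*(z-o[2])/d[2]
def unc(p,o,f): return (np.array(p)+.5)/f-.5+np.array(o)
def Rz(a): c,s=np.cos(a),np.sin(a); return np.array([[c,-s,0],[s,c,0],[0,0,1]])
def Rtool(a,flip=1):
    # pointing down, tool y across wrench whose x is at yaw a
    y=np.array([-np.sin(a),np.cos(a),0])*flip; x=np.array([0,0,-1.]); return np.column_stack([x,y,np.cross(x,y)])
E
python3 - <<'E'
from h import *
from scipy.optimize import least_squares
c1=lambda x,y:("scene",unc((x,y),(220,185),6)); c2=lambda x,y:("scene",unc((x,y),(440,220),6))
c3=lambda x,y:("side",unc((x,y),(350,190),5)); c4=lambda x,y:("side",unc((x,y),(100,315),4))
W=[(c1(190,200),(-.045,-.012,.022)),(c1(247,200),(-.045,.012,.022)),(c1(222,330),(.035,.012,.022)),(c1(162,325),(.035,-.012,.022)),(c1(168,480),(.106,0,.011)),
(c3(288,161),(.035,-.012,.022)),(c3(469,262),(-.045,-.012,.022)),(c3(434,296),(-.045,.012,.022)),(c3(253,196),(.035,.012,.022)),(c3(108,103),(.106,0,.011))]
A=[(c2(137,102),(-.1,-.035,.008)),(c2(340,102),(-.1,.035,.008)),(c2(228,580),(.13,-.035,0)),(c2(465,582),(.13,.035,0)),(c4(603,450),(-.1,-.035,.008)),(c4(455,606),(-.1,.035,.008))]
A=[a for a in A]
for nm,L in (("wrench",W),("anchor",A)):
    def f(p,per=False): return np.concatenate([proj(*CAM[c],Rz(p[2])@np.array(q)+[p[0],p[1],0])-uv for (c,uv),q in L])
    r=least_squares(f,[.6,0,0],loss="soft_l1"); print(nm,r.x,np.degrees(r.x[2])); print(f(r.x).reshape(-1,2).round(1).tolist())
    if nm=="anchor": p=r.x
for (c,uv),z in ((c2(293,245),.017),(c4(338,338),.017),(c2(238,250),.017),(c2(340,250),.017),(c4(387,325),.017),(c4(322,385),.017)):
    w=onplane(*CAM[c],uv,z); print(c,w.round(4),(Rz(p[2]).T@(w-[p[0],p[1],0])).round(4))
E
```

```text
wrench [ 0.49490001 -0.24811662 -0.03442011] -1.972127181093498
[[0.2, -0.7], [1.5, -0.6], [1.0, -0.2], [-0.4, 0.6], [0.0, 0.6], [-0.5, -1.5], [0.8, -0.6], [1.1, 0.7], [-0.5, -1.0], [0.1, -0.1]]
anchor [ 0.61404752  0.22449128 -0.06654677] -3.8128490332908487
[[-0.2, -0.3], [-0.5, 0.5], [0.1, 0.2], [-0.0, 1.3], [0.4, -0.2], [-0.2, 1.2]]
scene [0.6039 0.2291 0.017 ] [-0.0104  0.0039  0.017 ]
side [0.6116 0.2261 0.017 ] [-0.0026  0.0014  0.017 ]
scene [0.6061 0.2105 0.017 ] [-0.007  -0.0145  0.017 ]
scene [0.6068 0.2439 0.017 ] [-0.0085  0.0189  0.017 ]
side [0.6011 0.2122 0.017 ] [-0.0121 -0.0132  0.017 ]
side [0.6036 0.2412 0.017 ] [-0.0115  0.016   0.017 ]
```

Both fits close to within about 1.5 px, and the ring bar comes out near anchor x = -3 mm, y = +2 mm. Next I grasp the wrench.

Run:
```python
from h import *; from cell import robot; import cv2
a=-0.0344; o=np.array([.4949,-.2481,0])
g=o+Rz(a)@np.array([-.004,0,0])
print(robot.current_tool_rot().round(2).tolist() if hasattr(robot.current_tool_rot(),'round') else robot.current_tool_rot())
for fl in (1,-1): print(fl,robot.ik(g+[0,0,.16],Rtool(a,fl)), robot.ik(np.array([.5,.23,.12]),Rtool(-.0665,fl)))
```

```text
[[-0.0, 0.36, 0.93], [-0.0, 0.93, -0.36], [-1.0, -0.0, -0.0]]
1 [-4.70459092e-01  4.19954578e-01  1.90989750e+00 -4.44089210e-16
  8.11740580e-01 -2.00685542e+00] [ 4.28413266e-01  4.82989770e-01  1.92742801e+00 -4.44089210e-16
  7.31174872e-01 -1.07588306e+00]
-1 [-4.70459092e-01  4.19954578e-01  1.90989750e+00 -4.44089210e-16
  8.11740580e-01  1.13473723e+00] [ 4.28413266e-01  4.82989770e-01  1.92742801e+00 -4.44089210e-16
  7.31174872e-01  2.06570959e+00]
```

Run:
```python
from h import *; from cell import robot; import cv2
a=-0.0344; o=np.array([.4949,-.2481,0])
g=o+Rz(a)@np.array([-.004,0,0]); R=Rtool(a)
robot.move_pose(g+[0,0,.20],R)
s=robot.snapshot("wrist"); cv2.imwrite("pics/w1.png",s["frame"])
np.savez("w1.npz",p=robot.current_position(),R=robot.current_tool_rot())
print(robot.current_time(),robot.current_position(),robot.current_ft_force())
```

```text
3.275 [ 0.49124482 -0.24748315  0.20009143] [ 0.53707879 -0.73016391  0.42315102]
```

View pics/w1.png

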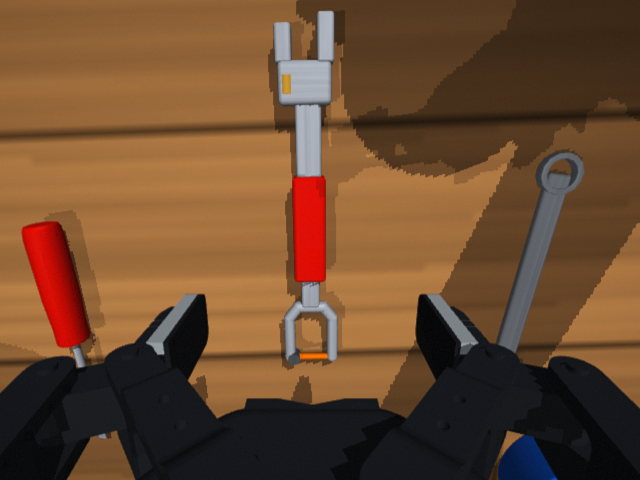

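The wrist view shows the wrench centred between the fingers, with the grip from (309,178) to (310,282) and yaw aligned to within 1°. I'll descend and grip.

Run:
```python
from h import *; from cell import robot; import cv2
a=-0.0344; o=np.array([.4949,-.2481,0])
g=o+Rz(a)@np.array([-.004,0,0]); R=Rtool(a)
robot.command_gripper(.06)
robot.servo_line(g+[0,0,.10],.2)
print(robot.servo_line(g+[0,0,.075],.05,contact_N=6),robot.current_position())
robot.command_gripper(0.0,100)
print(robot.current_width(),robot.current_ft_force())
robot.servo_line(g+[0,0,.16],.15)
robot.sleep(.3)
s=robot.snapshot("wrist"); cv2.imwrite("pics/w2.png",s["frame"])
s=robot.snapshot("side"); cv2.imwrite("pics/s2.png",s["frame"])
print(robot.current_time(),robot.current_position(),robot.current_width(),robot.current_ft_force(),robot.current_moment())
```

```text
False [ 0.49085344 -0.24793066  0.07483063]
0.021684553116979637 [-1.46300814 -0.77343634  5.15853357]
6.5 [ 0.49074586 -0.24788779  0.15952834] 0.02162556420094501 [-0.69902656  0.33414747 -3.89930011] [ 0.00568967 -0.03505894 -0.00596758]
```

View pics/w2.png

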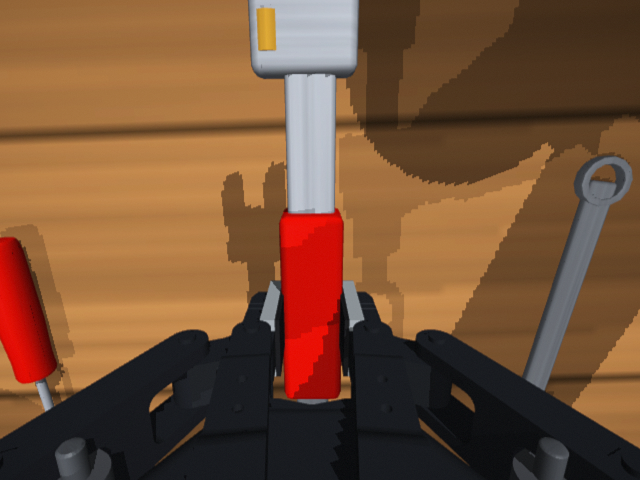

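View pics/s2.png

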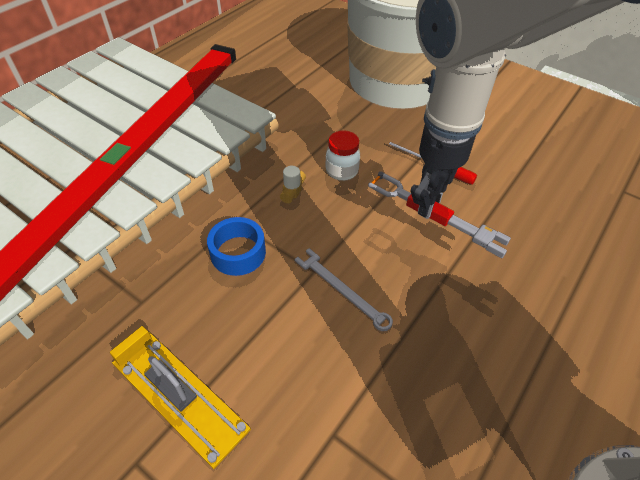

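Run:
```python
from h import *; from cell import robot; import cv2
p=robot.current_position(); robot.servo_line(np.array(p)+[0,0,.07],.25)
A=np.array([.61405,.22449,0]); a=-.06655
P=lambda x,y,z: A+Rz(a)@np.array([x,y,0])+[0,0,z]
robot.move_pose(P(-.155,.001,.20),Rtool(a))
robot.servo_line(P(-.155,.001,.106),.15)
robot.sleep(.3)
for n in("scene","side","wrist"):
    s=robot.snapshot(n); cv2.imwrite(f"pics/{n}3.png",s["frame"])
    if n!="wrist":
        x0,y0=((430,190) if n=="scene" else (90,320)); 
        cv2.imwrite(f"pics/{n}3c.png",cv2.resize(s["frame"][y0:y0+140,x0:x0+180],None,fx=4.4,fy=4.2857,interpolation=cv2.INTER_CUBIC))
print(robot.current_time(),robot.current_position(),robot.current_ft_force())
```

```text
9.9167 [0.45956727 0.23586749 0.10631437] [ 0.29226371  0.3185305  -2.59194602]
```

View pics/scene3c.png

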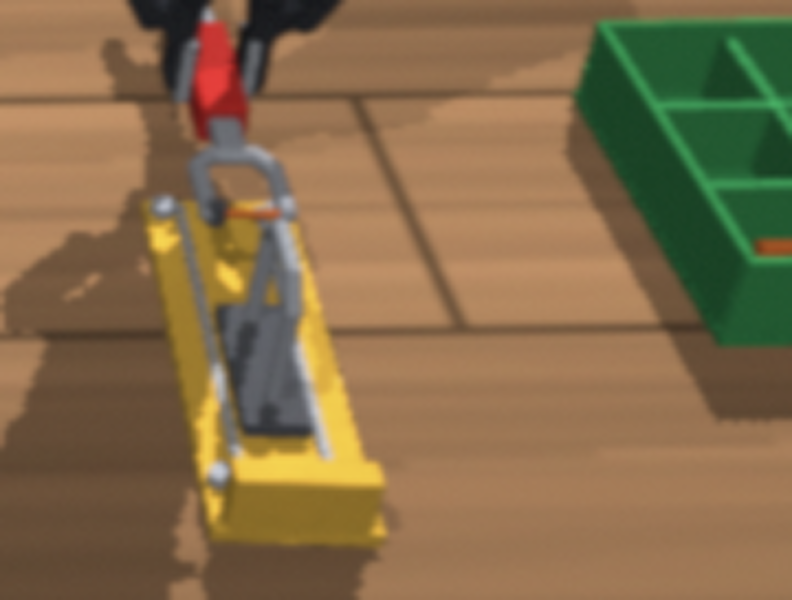

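View pics/side3.png

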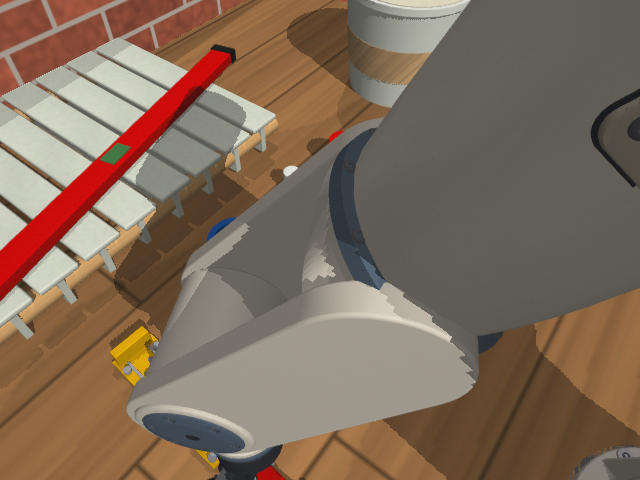

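Run:
```python
from h import *; import cv2
A=np.array([.61405,.22449,0]); a=-.06655
P=lambda x,y,z: A+Rz(a)@np.array([x,y,z])
K,T=CAM["scene"]
def cr(q): u=proj(K,T,q); return ((u-[430,190]+.5)*[4.4,4.2857]-.5).round(0)
uv=(np.array([252,211])+.5)/[4.4,4.2857]-.5+[430,190]
w=onplane(K,T,uv,.0425); print("mouth meas anchor frame",Rz(a).T@(w-A),"expect",-.045,.001)
for y in(0,.002):
  for z in(.017,.042,.066): print(y,z,cr(P(-.003,y,z)),cr(P(-.007,y,z)))
im=cv2.imread("pics/scene3.png"); cv2.imwrite("pics/z3.png",cv2.resize(im[225:300,465:525],None,fx=8,fy=8,interpolation=cv2.INTER_CUBIC))
```

```text
mouth meas anchor frame [-0.04758454  0.00273464  0.0425    ] expect -0.045 0.001
0 0.017 [253. 314.] [251. 308.]
0 0.042 [262. 271.] [260. 266.]
0 0.066 [271. 230.] [269. 224.]
0.002 0.017 [257. 314.] [256. 308.]
0.002 0.042 [266. 272.] [265. 266.]
0.002 0.066 [275. 230.] [274. 224.]
```

View pics/z3.png

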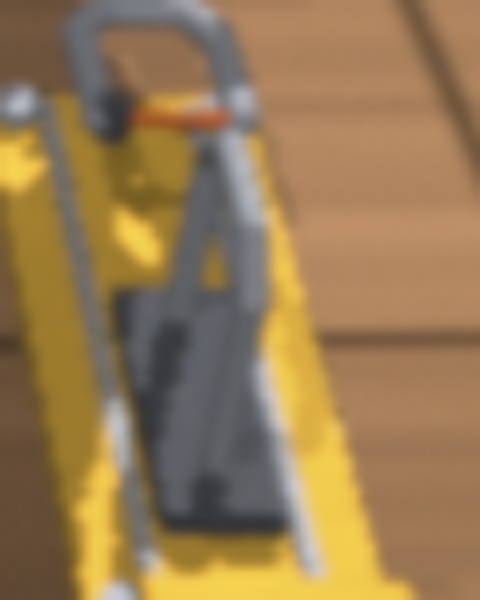

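View pics/wrist3.png

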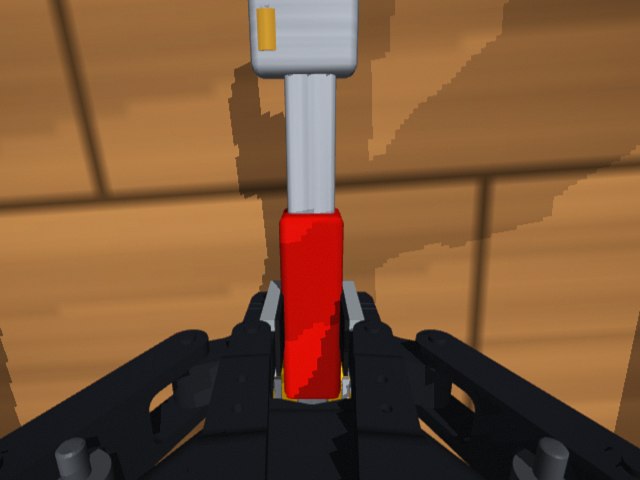

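The bar and the mouth middle agree laterally to within about 2 mm, against ±9 mm of clearance. I'll push until the ring stops, then step forward while watching the force.

```bash
cat > m.py <<'E'
from h import *; from cell import robot; import cv2
A=np.array([.61405,.22449,0]); a=-.06655; ex=Rz(a)[:,0]; ey=Rz(a)[:,1]
P=lambda x,y,z: A+Rz(a)@np.array([x,y,0])+[0,0,z]
def F(f0): f=np.array(robot.current_ft_force())-f0; return np.array([f@ex,f@ey,f[2]])
def X(): return float(ex@(np.array(robot.current_position())-A))
E
python3 - <<'E'
from m import *
f0=np.array(robot.current_ft_force()); np.save("f0.npy",f0)
t0=robot.current_time()
hit=robot.servo_line(P(-.06,.001,.106),.04,contact_N=3.5)
print(hit,X(),F(f0).round(2),robot.current_time()-t0)
robot.sleep(.2); print(X(),F(f0).round(2))
s=robot.snapshot("scene"); cv2.imwrite("pics/z4.png",cv2.resize(s["frame"][205:305,450:530],None,fx=6,fy=6,interpolation=cv2.INTER_CUBIC))
E
```

```text
True -0.10433009197972455 [-4.9  -0.26  1.87] 1.3332999999999995
-0.10577479098795815 [-4.08  0.13  0.02]
```

View pics/z4.png

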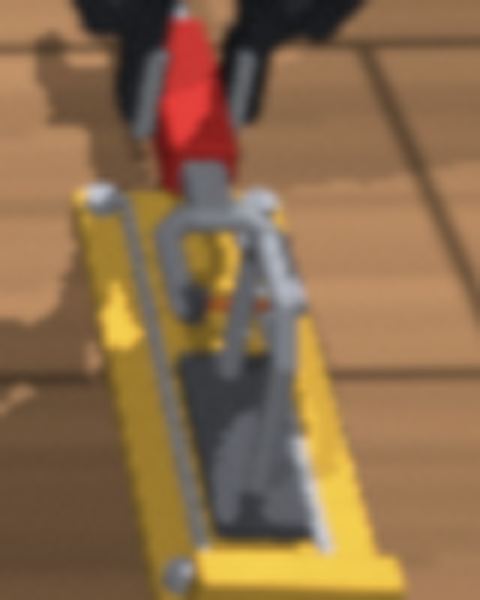

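Run:
```python
from m import *
f0=np.load("f0.npy"); x=X(); pk=0
for i in range(26):
    x+=.0015
    robot.servo_line(P(x,.001,.106),.03)
    f=F(f0); print(round(X()*1e3,1),f.round(1).tolist())
    if -f[0]>13: break
s=robot.snapshot("scene"); cv2.imwrite("pics/z5.png",cv2.resize(s["frame"][205:305,450:530],None,fx=6,fy=6,interpolation=cv2.INTER_CUBIC))
print(robot.current_time())
```

```text
-104.9 [-3.7, 0.1, -1.1]
-103.0 [-4.6, -1.8, -2.2]
-101.5 [-4.8, -1.5, -2.6]
-100.1 [-4.6, -0.8, -1.4]
-98.7 [-5.6, -0.4, -1.0]
-97.4 [-7.2, 0.0, -2.1]
-96.0 [-7.9, -0.9, -0.6]
-94.5 [-7.1, -2.5, -0.7]
-93.1 [-7.1, -1.6, -0.9]
-91.6 [-7.7, -3.4, -0.5]
-90.0 [-6.6, -3.5, -1.6]
-88.4 [-5.2, -3.0, -0.9]
-86.9 [-6.1, -3.8, -0.2]
-85.3 [-6.6, -4.4, -1.7]
-83.7 [-5.8, -4.5, -0.9]
-82.1 [-4.6, -3.8, -0.3]
-80.4 [-3.7, -4.1, -0.4]
-78.8 [-4.8, -4.5, -1.3]
-77.2 [-3.9, -4.3, -1.0]
-75.3 [-1.8, -5.5, -1.2]
-73.5 [-0.8, -5.3, -1.0]
-71.8 [0.0, -1.0, 0.1]
-71.0 [0.2, -0.2, -0.5]
-69.7 [-0.6, -0.6, -0.8]
-68.1 [-0.0, -0.9, -0.5]
-66.7 [-0.4, -0.4, -0.8]
18.05
```

View pics/z5.png

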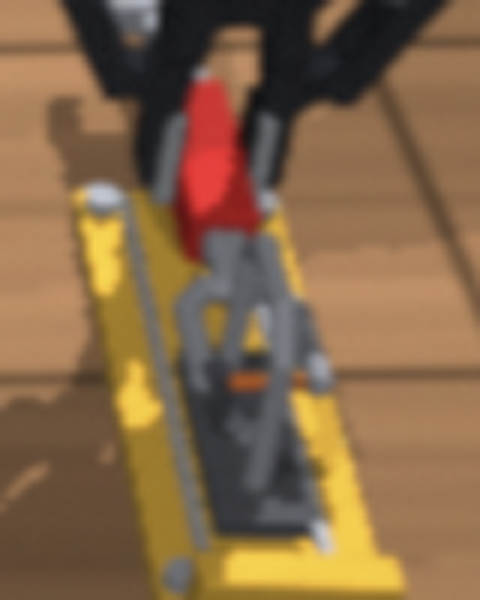

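The force rose to 4–8 N while the gate opened, then dropped to zero with the sideways load released. The picture shows the orange gate straight across at (265,380) with the bar inside the U. Next is the pull.

Run:
```python
from m import *
f0=np.array(robot.current_ft_force()); f1=np.load("f0.npy"); print((f0-f1).round(2)); f0=f1
hit=robot.servo_line(P(-.160,.001,.106),.035,contact_N=4.5)
print(hit,X(),F(f0).round(2)); robot.sleep(.15)
x=X(); print(x,F(f0).round(2))
for i in range(12):
    f=np.mean([ (robot.sleep(.03),F(f0))[1] for _ in range(3)],axis=0); print(round(X()*1e3,1),f.round(1).tolist())
    if f[0]>10.3: break
    x-=min(.0015,max(.0004,(11.3-f[0])/2500)); robot.servo_line(P(x,.001,.106),.02)
for i in range(8):
    robot.sleep(.2); print(F(f0).round(1).tolist())
s=robot.snapshot("scene"); cv2.imwrite("pics/z6.png",cv2.resize(s["frame"][205:305,450:530],None,fx=6,fy=6,interpolation=cv2.INTER_CUBIC))
print(X(),robot.current_time())
```

```text
[-1.35 -0.32 -0.21]
True -0.13515060982448615 [ 5.56 -1.23 -1.89]
-0.1347087237940156 [ 5.11 -0.31 -0.94]
-134.8 [5.2, -0.1, -1.5]
-135.4 [6.1, -0.9, -2.5]
-136.4 [7.7, -1.4, -3.9]
-137.5 [9.9, -1.2, -4.4]
-137.8 [10.5, -1.2, -4.5]
[10.8, -1.1, -3.8]
[9.4, -1.0, -4.4]
[11.0, -2.0, -5.1]
[10.1, -1.9, -5.7]
[10.3, -0.3, -4.1]
[10.0, -0.3, -5.6]
[10.0, -1.3, -4.8]
[11.0, -1.8, -4.6]
-0.137829952535525 23.1333
```

View pics/z6.png

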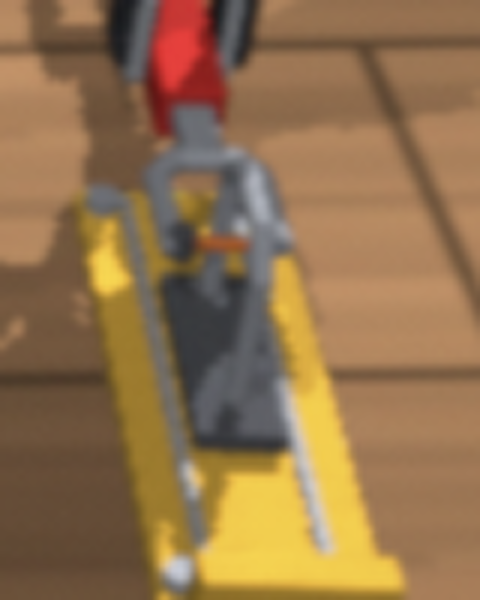

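The hook held 9.4–11 N for about 1.6 s. The ring is at its front stop with the gate at (220,243) shut on the bar. I'll slack off, tilt slightly head-down to match the plate edge, lower and release.

Run:
```python
from m import *
from scipy.spatial.transform import Rotation as Ro
f0=np.load("f0.npy")
robot.servo_line(P(-.126,.001,.106),.04); print(F(f0).round(1))
th=np.radians(2.6); R=Ro.from_rotvec(-th*ey).as_matrix()@Rtool(a)
robot.servo_line(P(-.1295,.001,.092),.04,orientation=R); print(F(f0).round(1))
hit=robot.servo_line(P(-.1295,.001,.079),.015,contact_N=4)
print(hit,robot.current_position(),F(f0).round(1))
robot.sleep(.2)
for n in("scene","wrist"):
    s=robot.snapshot(n); im=s["frame"]
    cv2.imwrite(f"pics/{n}7.png",cv2.resize(im[165:305,420:540],None,fx=4.2,fy=4.2,interpolation=cv2.INTER_CUBIC) if n=="scene" else im)
print(robot.current_time(),F(f0).round(1))
```

```text
[-0.  -0.4  0. ]
[ 0.9 -1.2 -0.4]
True [0.48485221 0.23407537 0.08212321] [-0.7 -0.7  9.4]
25.0833 [-2.3 -0.9  8.9]
```

View pics/scene7.png

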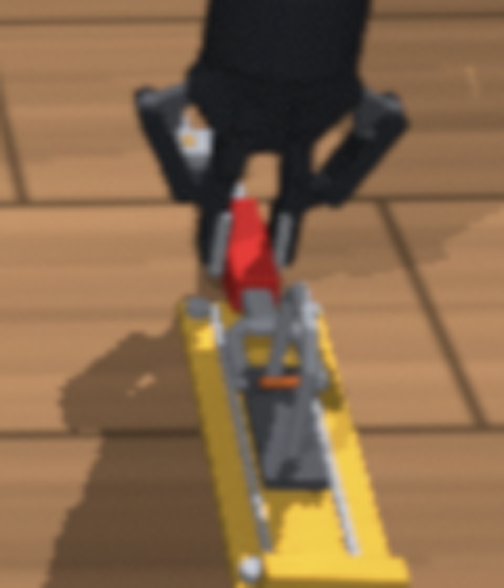

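View pics/wrist7.png

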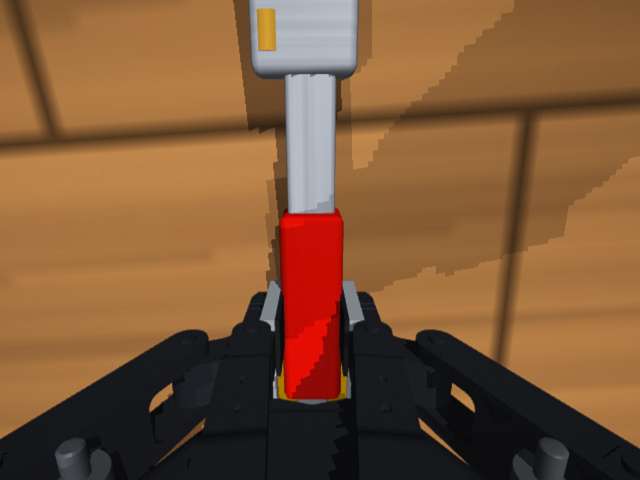

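Contact came at the height I expected (0.082 m against 0.0816 m). Now I release and retreat.

Run:
```python
from m import *
f0=np.load("f0.npy")
p=np.array(robot.current_position()); robot.servo_line(p+[0,0,.0015],.02)
robot.command_gripper(.055); print(robot.current_width())
p=np.array(robot.current_position()); robot.servo_line(p+[0,0,.06],.08)
robot.servo_line(p+[-.03,0,.18],.2)
robot.move_pose(np.array([.35,-.02,.32]),Rtool(0))
robot.sleep(.5)
for n,(x0,y0) in(("scene",(400,150)),("side",(90,310))):
    s=robot.snapshot(n); im=s["frame"]; cv2.imwrite(f"pics/{n}8f.png",im)
    cv2.imwrite(f"pics/{n}8.png",cv2.resize(im[y0:y0+165,x0:x0+200],None,fx=3.6,fy=3.6,interpolation=cv2.INTER_CUBIC))
print(robot.current_time())
```

```text
0.05516691759886453
29.1167
```

View pics/scene8.png

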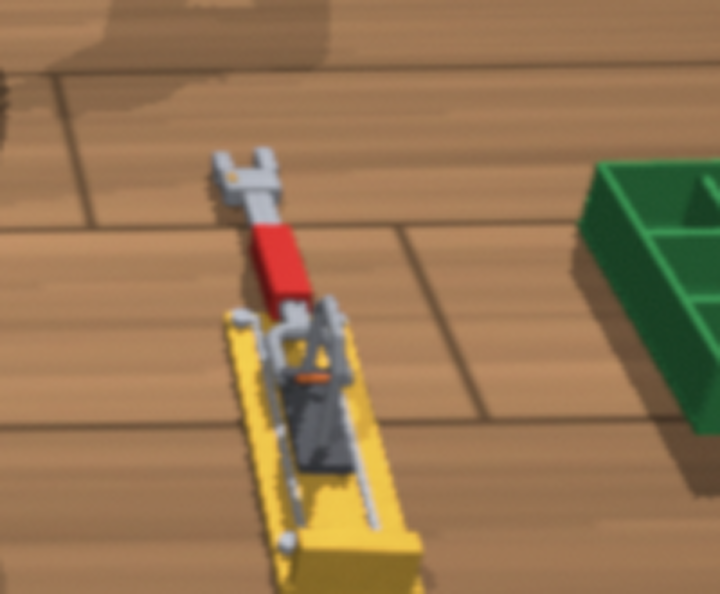

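View pics/side8.png

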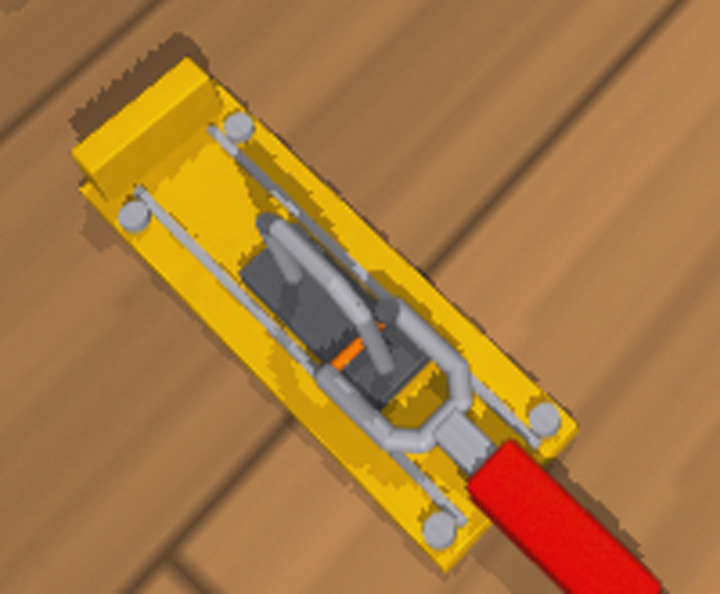

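View pics/scene8f.png

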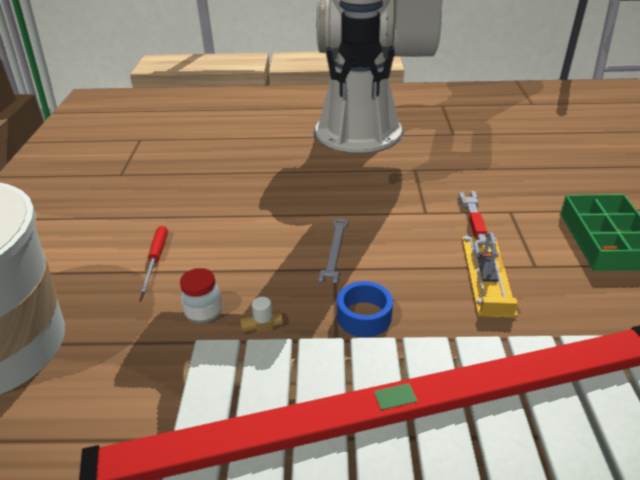

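The side view shows the bar inside the U near (385,365), with the shut gate behind it at (360,345). The wrench is lying at rest, and the bystanders are where they were in the first picture.

```bash
python3 -c "
from cell import robot
robot.hand_in(); print(robot.current_time())"
```

```text
the job is handed in; nothing more can be done
the job is handed in; nothing more can be done
```

The wrench is clipped to the tether ring, the hook held its proof pull, and the job is handed in after about 29 s on the robot's clock.

- **Push:** The ring fetched up, and the force peaked at about 8 N as the gate opened. It then fell to zero, and the picture showed the gate shut behind the bar.
- **Pull:** I pulled back until the ring fetched up the other way and held 9.4–11 N for about 1.6 s. The hook held. The highest pull or push along the ring that I read was 11 N, against the 25 N limit.
- **Laying down:** I slacked off, laid the wrench down with its grip against the front edge of the plate and its head on the bench, then opened the gripper and moved the arm clear. The contact force while lowering was about 9 N upward.
- **Last checks:** The final scene and side pictures show the bar inside the shut hook, the wrench at rest, and the bystanders unmoved by eye. No check failed.

One small disagreement: the hook mouth measured about 2 to 3 mm off where I expected it before the push. That is close to the calibration error and well inside the ±9 mm clearance. The side camera was blocked by the arm before the push, so only the scene camera confirmed the alignment and the gate during the push and pull.

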